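# Close the air cleaner of the workshop compressor

## Robot

A 7-joint arm with a two-finger parallel gripper is mounted at the origin on the work surface. World frame = base frame: x ahead of the robot, y to its left, z up, the work surface at z = 0. Lengths are in m, angles in rad, forces in N, time in s.
With the tool pointing down it reaches from about 0.4 to 0.85 m from the base axis. Payload 10.4 kg.
Tool frame: the origin (TCP) lies at the very end of the fingers, on their centre line; the grasp point (between the pads) lies 19 mm behind it; x points along the fingers, y is the direction in which the jaws open and shut, and the axes are right-handed (so a half turn about x gives the same grasp; the last joint's range is limited). The gripper opens to 85 mm and grips with 20 to 120 N. Pads are 22 mm wide; open, the fingers measure 114 mm over their backs; the gripper's body (76 mm by 85 mm) begins 54 mm behind the grasp point. The pads swing forward as they close: fully open they stand 13 mm farther back than shut.
Start: joints at [1.287, 0.332, -0.065, 1.46, 0.022, 1.35, -0.088], TCP at [0.161, -0.604, 0.231] pointing down, gripper open.
Joint ranges: [-2.6, 2.6], [-0.5, 2.12], [-1.47, 1.34], [0.16, 2.42], [-1.27, 4.41], [0.06, 2.06], [-2.6, 2.6]. Speed limits (rad/s): [2.22, 2.22, 2.79, 2.79, 3.14, 3.14, 3.14].

## Interface

Orientations are given as a unit quaternion [x, y, z, w].
In Python, from workcell import monitor, camera, ticket, regions_of gives the robot as it stands.
- The arm moves only by the tool step_arm, never from a script. Its argument "increments" is a list of rows, each a list of 5 numbers: the finger opening in m, from 0 to 0.0854, then the shift along the world's x, y, z in m, then the turn about the world's z in rad. A call has 1 to 12 rows; each row shifts and turns the commanded pose from where the row before left it; what a row does not reach is not made up. A row lasts 1/12 s, in which the tool goes at most 41.7 mm and 7.16 degrees, less where a joint would pass 70% of its speed; a pose out of reach is approached as far as the arm can. A call with a gripper value outside its range is refused whole. The fingers move at their own pace and stop on an object; "force" is the grip in N (left out, the last holds). Time passes only in rows, so rows that do not move let the fingers close. It gives the time, the measured TCP pose, the force and the opening at its end, in the units of the state.
- monitor.get_obs(): the state, without advancing time (a new reading comes with each control period).
- camera(name): name is "scene" or "top" or "wrist"; returns a dict with "color" (384x512x3 uint8, red, green, blue), "range_z" (384x512 float32, m along the optical axis (not along the pixel's ray), 0 where there is no reading), "fx", "fy", "cx", "cy" (pixels), "cam_to_world" (4x4, takes a point from camera to world coordinates). Camera axes: x right, y up, looking along -z (the intrinsics and any distortion apply to the point x, -y, -z); pixel columns grow to the right and rows downward; lengths in m; the calibration is good to about 2 mm. A picture is of the moment at which its call begins.
- ticket.hand_in(): hands the job in, once; it reports no verdict.
Trained networks look in a picture, given as the dict that the camera call returned (one of the last four; its "shot" number tells which), for a name from the list of things; names that differ only in an ending like _2 or _b are one class to them, and where a whole thing is asked for, a point or a joint stands for the part that bears it (a point fixed in the world has none). Each returns a list of dicts, best first, with "p" (0 to 1); they miss things now and then, are a little off and sometimes report something else, mostly with a low value. They report only what shows in the picture. A call takes as long as a camera call. They do not tell look-alikes from the thing itself.
- regions_of(picture, query): "region" (384x512 bool, what is visible of it) and "centre" ([row, column] in pixels, amid what is visible of it).
The state is a dict: "clock": time; "joint_pos": joint angles; "joint_velocities": joint speeds; "tau": joint torques, N m; "position": TCP position; "ee_rot": TCP orientation; "ft_force": force on the tool from outside, world axes, zero at the start; "torque": the same for the moment, N m; "grip_width": opening from 0.0 (shut) to 1.0 (fully open).
Only numpy, scipy, OpenCV 4.12 (cv2) and the standard library are available. Lean on these libraries where they do the work, as an engineer would, in place of code of your own. Each camera call takes 0.05 s, during which the arm holds its last target. There are 200 camera calls.

## Task

Put the oblong black cover on the blue air cleaner of the compressor pump, over its centre stud and lying flat in the recess, then turn its yellow wing nut clockwise until it is snug, let go and move the gripper clear. Leave the round metal cover where it lies.

Things in the scene. Friction and masses are not known exactly. Their poses are not given: they have to be found in the camera images.
- cover: Loose oblong black cover, 150 (x) x 90 (y) x 8 mm, 0.28 kg, lying right way up; origin: centre of underside. Central boss to 28 mm high, under it a blind socket 22 mm square, 24 deep. On the boss its captive yellow wing nut: upright blade 56 mm long, 10 thick; wings to 62 mm above the underside (mid-length 32 to 56; grip at 52). Balances when carried by the nut. Fits either way round.
- wing_nut (a joint): Angle of that wing nut, clockwise from above. At 0 the blade lies along the cover's x (long side); at 1.571 rad it is straight across, at its firm stop: snug. Starts loose, 0.2 to 0.45. Stiff (0.06 N m), stays where left, so the cover keeps its angle to the nut while carried by it. Turns on the cover whether or not that is seated.
- air_cleaner: Finned pump head on a 180 x 120 mm skid, fixed; open blue air cleaner on top. Origin on the bench straight below the stud, x along the recess. The cover's underside rests on a ledge 100 mm above the origin. Recess 161 x 101 mm at the ledge; rims rise 13 mm, flaring to 176 x 116, and stop the cover turning. Central steel stud 10 mm thick, tapering to a 4 mm tip 20 mm above the ledge.
- round_cover: Bystander, leave alone: loose round aluminium cover, 116 mm across, 8 mm thick, with a like boss and yellow wing nut, top at 62 mm. Origin: centre of underside. It and the black cover may lie in either order.
There are look-alikes about, which are no part of the job. There is more than one size of the cover; the one meant has the size given above.

How it is judged:
On the way:
1. the black cover is seated flat in the recess over the stud while its wing nut is still loose (less than 1.0 rad) (horizontal distance between cover and air_cleaner below 0.012 m and z of cover in the frame of air_cleaner between 0.095 and 0.104 m and angle between cover's own z axis and vertical below 0.06 rad and angle between the x axis of cover and the x axis of air_cleaner, either way round below 0.18 rad and value of joint wing_nut below 1 rad), for 0.2 s.
At the end, for the whole second after the job is handed in: The black cover lies flat in the recess (centre within 12 mm of the stud, underside within 4 mm of the ledge, within 10 degrees of the recess), its wing nut turned clockwise to within 0.19 rad of its stop (above 1.38), at rest and released; the round cover is within 30 mm of its start (horizontal distance between cover and air_cleaner below 0.012 m and z of cover in the frame of air_cleaner between 0.095 and 0.104 m and angle between cover's own z axis and vertical below 0.06 rad and angle between the x axis of cover and the x axis of air_cleaner, either way round below 0.18 rad and value of joint wing_nut above 1.38 rad and linear speed of cover below 0.02 m/s and distance of round_cover from where it was at the start of the episode below 0.03 m); the robot touches nothing.
It fails at once if the round cover is moved by more than 30 mm (distance of round_cover from where it was at the start of the episode above 0.03 m).
It also fails if it takes over 42 s, if anything falls off the work surface, if the arm or the gripper's body presses on something with over 40 N, if the wrist force passes 120 N, or if a joint passes its speed limit or range.

## Working session

There is one attempt and no reset: what is moved stays moved. The work goes in short steps, Python scripts to look and compute and a tool call to move; the robot and the scene stay as the last step left them, time stands still between calls to the robot, and variables do not carry over. Pictures are saved under pics/ and viewed, about 8 in all and at most 12, crops included, and the job is handed in when it is done.

Besides the shell and the picture viewer there is one more tool, called as a command line: name --pt "numbers of a row" for each row, then --argument value for the rest. step_arm: Moves the arm, as the interface text tells. Its arguments: {"type":"object","properties":{"increments":{"type":"array"},"force":{"type":"number"}},"required":["increments"]}

```bash
mkdir -p pics
cat > h.py <<'E'
import numpy as np, cv2
from workcell import monitor, camera, ticket, regions_of
def cloud(p):
    z=p["range_z"]; h,w=z.shape; v,u=np.mgrid[:h,:w]
    P=np.stack([(u-p["cx"])/p["fx"]*z, -(v-p["cy"])/p["fy"]*z, -z, np.ones_like(z)],-1)
    W=(P@np.array(p["cam_to_world"]).T)[...,:3]; W[z<=0]=np.nan
    return W
def save(p,n,crop=None,s=1):
    c=p["color"][...,::-1]
    if crop: r0,r1,c0,c1=crop; c=c[r0:r1,c0:c1]
    cv2.imwrite("pics/"+n,cv2.resize(c,None,fx=s,fy=s,interpolation=cv2.INTER_CUBIC))
def rect(W,m):
    q=W[m]; q=q[~np.isnan(q[:,0])]
    (c,(a,b),t)=cv2.minAreaRect((q[:,:2]*1000).astype(np.float32))
    return np.round(c,1),np.round([a,b],1),round(t,1),np.round(np.percentile(q[:,2],[2,50,98])*1000,1)
E
python3 - <<'E'
from h import *
o=monitor.get_obs(); print({k:np.round(v,3) for k,v in o.items()})
for n in ["top","scene"]:
    p=camera(n); W=cloud(p); print(n,[k for k in p if k not in("color","range_z")]); save(p,n+"1.png",s=1.5)
    for q in ["cover","wing_nut","air_cleaner","round_cover"]:
        for r in regions_of(p,q):
            print(q,round(r["p"],2),np.round(r["centre"]),r["region"].sum(),*rect(W,r["region"]))
E
```

```text
{'clock': np.float64(0.0), 'joint_pos': array([ 1.287,  0.333, -0.065,  1.461,  0.022,  1.35 , -0.088]), 'joint_velocities': array([-0.   ,  0.001, -0.001, -0.001,  0.001, -0.001,  0.003]), 'tau': array([-0.0000e+00, -6.2544e+01,  5.0000e-02, -3.9160e+01,  1.6000e-02,
        1.0000e-02,  0.0000e+00]), 'position': array([ 0.161, -0.604,  0.231]), 'ee_rot': array([-0.701, -0.092,  0.701, -0.091]), 'ft_force': array([-0.109, -0.539,  0.298]), 'torque': array([ 0.007, -0.062, -0.007]), 'grip_width': np.float64(0.997)}
top ['fx', 'fy', 'cx', 'cy', 'cam_to_world', 'shot']
cover 0.84 [137. 406.] 970 [ 684.9 -468.1] [108.3  64.9] 84.1 [ 2.8  6.4 42.2]
cover 0.72 [243. 370.] 1166 [ 413.8 -373.7] [ 67.3 112.3] 23.5 [ 0.3  6.5 42.7]
cover 0.69 [171. 339.] 2077 [ 605.8 -297.9] [154.4  95.3] 14.9 [ 1.9  8.8 60.2]
wing_nut 0.61 [165. 342.] 166 [ 601.7 -297.7] [52.  24.6] 3.2 [11.6 54.5 64.1]
air_cleaner 0.89 [193. 123.] 5228 [533.8 263.9] [185.7 205.5] 62.0 [ 15.4  99.  115.3]
air_cleaner 0.71 [210. 249.] 1706 [491.  -60.3] [115.  118.9] 89.7 [-0.2  8.9 62.1]
round_cover 0.66 [170. 339.] 2045 [ 605.2 -298.3] [152.5  95.4] 14.6 [ 3.3  8.8 60.2]
round_cover 0.56 [208. 248.] 1626 [488.8 -63. ] [114.6 115.3] 1.6 [ 5.   9.  62.1]
scene ['fx', 'fy', 'cx', 'cy', 'cam_to_world', 'shot']
cover 0.95 [230. 182.] 1964 [ 604.8 -297.7] [153.3  91. ] 14.5 [ 3.2  7.1 58.5]
cover 0.69 [171. 147.] 739 [ 417.  -373.1] [ 66.5 105.3] 22.5 [ 0.7  4.8 39.7]
cover 0.63 [270. 116.] 1290 [ 685.6 -469.9] [113.8  72.5] 84.6 [-2.   4.6 39.9]
wing_nut 0.65 [220. 180.] 108 [ 608.9 -294.6] [13.1 52. ] 78.4 [30.4 54.6 62.7]
wing_nut 0.55 [266. 109.] 112 [ 681.3 -469.4] [44.7 24.4] 67.2 [ 4.5 35.9 44. ]
wing_nut 0.42 [164. 147.] 83 [ 418.9 -371.7] [13.5 37.5] 24.5 [22.1 34.6 44.7]
air_cleaner 0.67 [156. 376.] 3984 [490.4 270.7] [153.1 282. ] 63.9 [ 10.5  96.2 112.9]
round_cover 0.76 [178. 264.] 1257 [489.4 -63.7] [119.3 116. ] 47.1 [-0.9  6.8 59.2]
```

View pics/top1.png

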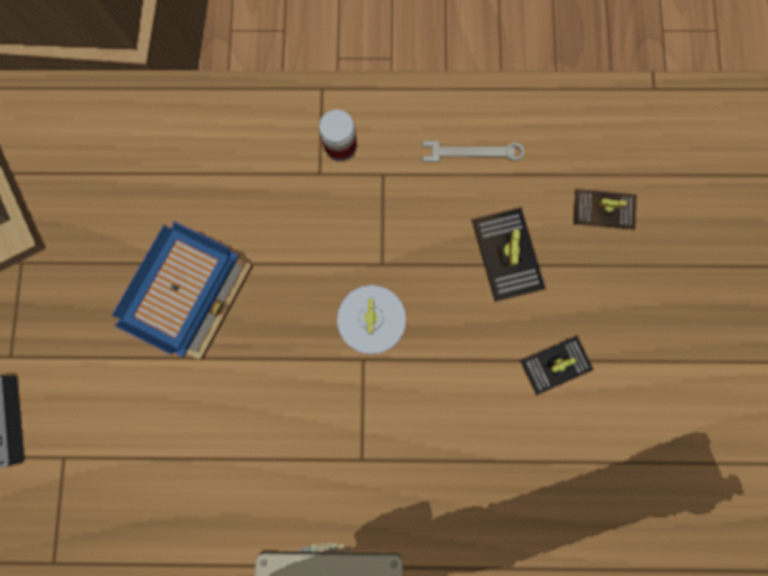

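View pics/scene1.png

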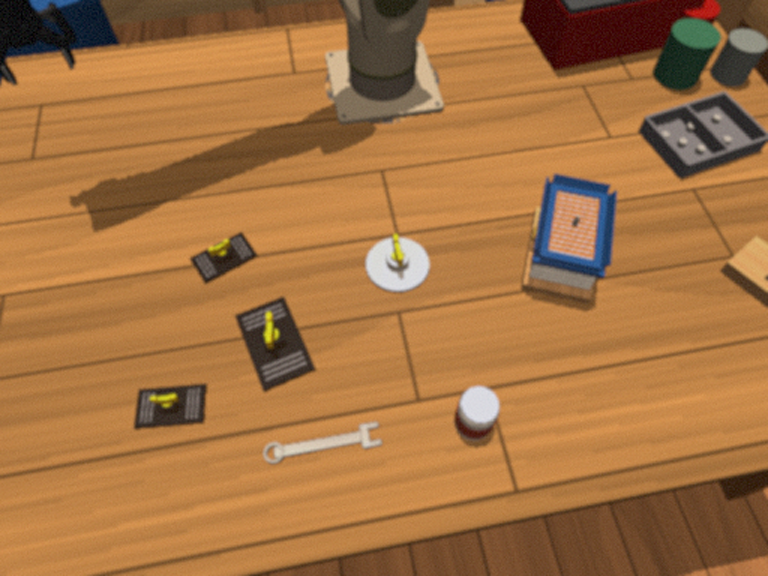

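Candidates in the top picture (768x576 view): the black cover at (508,253) measures about 153x92 mm. The small look-alikes at (605,208) and (557,365) are about 110x66 mm, and the round aluminium cover is at (371,319). I choose (508,253). Next I measure it precisely and check with a close crop.

```bash
cat >> h.py <<'E'
def fitrect(P):
    c,(a,b),t=cv2.minAreaRect((P[:,:2]*1000).astype(np.float32))
    if b>a: a,b,t=b,a,t-90
    return np.round(c,1),np.round([a,b],1),round((t+90)%180-90,1),len(P)
def pca(P):
    q=P[:,:2]; m=q.mean(0); w,V=np.linalg.eigh(np.cov((q-m).T)); d=V[:,1]; 
    return np.round(m*1000,1), round((np.degrees(np.arctan2(d[1],d[0]))+90)%180-90,1), np.round(np.ptp((q-m)@d)*1000,1)
E
python3 - <<'E'
from h import *
ims=[]
for n in ["top","scene"]:
    p=camera(n); W=cloud(p); hsv=cv2.cvtColor(p["color"],cv2.COLOR_RGB2HSV); H,S,V=cv2.split(hsv)
    x,y,z=W[...,0],W[...,1],W[...,2]
    near=(np.hypot(x-.605,y+.298)<.11)
    yel=near&(H>22)&(H<38)&(S>120)&(V>90)
    print(n,"plate",fitrect(W[near&(V<75)&(z<.02)&(z>.002)]),"dark",fitrect(W[near&(z>.004)]))
    print(" blade",pca(W[yel&(z>.045)]),fitrect(W[yel&(z>.045)]))
    na=np.hypot(x-.534,y-.264)<.16
    blue=na&(H>95)&(H<125)&(S>110)
    for lo,hi in [(.085,.13),(.107,.13)]: print(" blue",fitrect(W[blue&(z>lo)&(z<hi)]))
    inner=na&(z>.08)&((H<25)|(S<60))
    print(" inner",fitrect(W[inner]), "zs",np.round(np.nanpercentile(W[inner][:,2],[5,25,50,75,95]),4))
    r=max(regions_of(p,"air_cleaner"),key=lambda r:r["p"]); 
    c=[(130,245,65,180),(100,215,340,425)][n=="scene"]
    d=[(125,210,300,375),(190,270,140,225)][n=="scene"]
    for k in (c,d):
        ims.append(cv2.resize(p["color"][k[0]:k[1],k[2]:k[3],::-1],(380,290),interpolation=cv2.INTER_CUBIC))
cv2.imwrite("pics/crop.png",np.vstack([np.hstack(ims[:2]),np.hstack(ims[2:])]))
E
```

```text
top plate (array([ 602.8, -296.5]), array([146.4,  89.3]), 14.6, 1142) dark (array([ 606.1, -302.4]), array([201.3, 200.4]), -64.3, 2052)
 blade (array([ 602.2, -295.6]), np.float64(-5.4), np.float64(51.9)) (array([ 601.7, -296.4]), array([51.9, 10.5]), -5.4, 105)
 blue (array([524.5, 234.5]), array([176.8, 120.5]), -25.6, 2084)
 blue (array([524.5, 234.5]), array([176.8, 120.5]), -25.6, 531)
 inner (array([525.8, 236.1]), array([182.5, 122.7]), -25.8, 2126) zs [0.0953 0.0971 0.0983 0.0995 0.1137]
scene plate (array([ 605.9, -296. ]), array([149.6,  84.1]), 14.4, 938) dark (array([ 603.7, -289.7]), array([151. , 105.1]), 14.5, 1864)
 blade (array([ 605.2, -296.2]), np.float64(-5.0), np.float64(55.2)) (array([ 606.1, -296.6]), array([55.2,  9.5]), -5.0, 103)
 blue (array([527.9, 235.2]), array([182.2, 118.2]), -26.6, 1390)
 blue (array([527.9, 235.2]), array([182.2, 118.2]), -26.6, 258)
 inner (array([526.8, 235.8]), array([182.7, 122.2]), -25.9, 1485) zs [0.089  0.0948 0.0959 0.0973 0.1115]
```

View pics/crop.png

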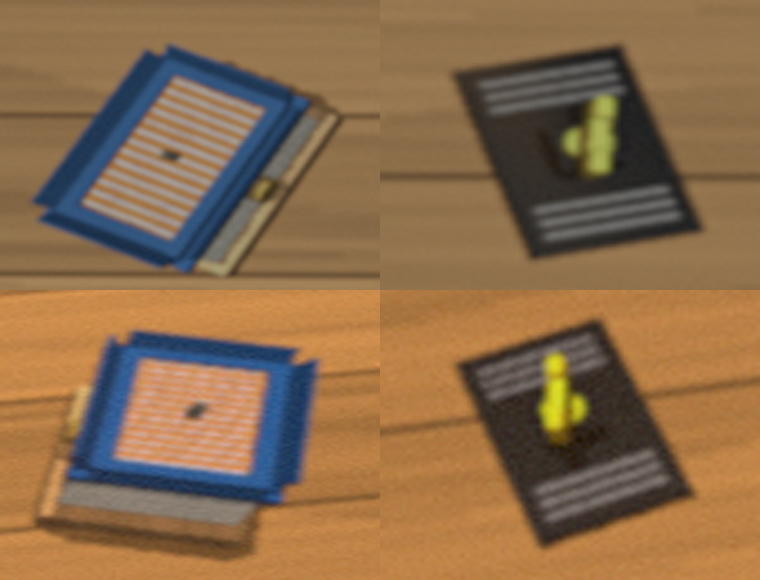

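The crop shows the 150x90 cover with its boss, blade and vents at upper right. The blue recess is at upper left, with its stud around (170,155) in the crop.

| Item | Position (m) | Angle |
|---|---|---|
| Cover | (0.604, -0.297) | yaw 14.5° |
| Blade | – | -5.2° (nut at about 0.34 rad) |
| Recess | (0.526, 0.235) | yaw about -26° |

Starting the jaw turned by +160° keeps the last joint in range through the final twist.

step_arm --pt "0.07 0.0185 0.0128 0 0.1164" --pt "0.07 0.0185 0.0128 0 0.1164" --pt "0.07 0.0185 0.0128 0 0.1164" --pt "0.07 0.0185 0.0128 0 0.1164" --pt "0.07 0.0185 0.0128 0 0.1164" --pt "0.07 0.0185 0.0128 0 0.1164" --pt "0.07 0.0185 0.0128 0 0.1164" --pt "0.07 0.0185 0.0128 0 0.1164" --pt "0.07 0.0185 0.0128 0 0.1164" --pt "0.07 0.0185 0.0128 0 0.1164" --pt "0.07 0.0185 0.0128 0 0.1164" --pt "0.07 0.0185 0.0128 0 0.1164" --force 60

```text
clock: 1.7
position: [0.384, -0.4496, 0.2315]
ee_rot: [0.476, 0.522, -0.476, 0.523]
ft_force: [0.2, -1.2, -0.7]
grip_width: 0.822
```

step_arm --pt "0.07 0.0185 0.0128 0 0.1164" --pt "0.07 0.0185 0.0128 0 0.1164" --pt "0.07 0.0185 0.0128 0 0.1164" --pt "0.07 0.0185 0.0128 0 0.1164" --pt "0.07 0.0185 0.0128 0 0.1164" --pt "0.07 0.0185 0.0128 0 0.1164" --pt "0.07 0.0185 0.0128 0 0.1164" --pt "0.07 0.0185 0.0128 0 0.1164" --pt "0.07 0.0185 0.0128 0 0.1164" --pt "0.07 0.0185 0.0128 0 0.1164" --pt "0.07 0.0185 0.0128 0 0.1164" --pt "0.07 0.0185 0.0128 0 0.1164"

```text
clock: 2.7
position: [0.6059, -0.2962, 0.2314]
ee_rot: [0.029, 0.707, -0.029, 0.707]
ft_force: [0.1, 0.2, 0.3]
grip_width: 0.818
```

```bash
cat >> h.py <<'E'
def st():
    from scipy.spatial.transform import Rotation as R
    o=monitor.get_obs(); M=R.from_quat(o["ee_rot"]).as_matrix()
    print("t",round(float(o["clock"]),2),"pos",np.round(o["position"]*1000,1),"jaw",round(np.degrees(np.arctan2(M[1,1],M[0,1])),1),"down",np.round(M[:,0],3),
     "j",np.round(o["joint_pos"],2),"F",np.round(o["ft_force"],1),"T",np.round(o["torque"],2),"w",round(float(o["grip_width"])*85.4,1))
E
python3 - <<'E'
from h import *
st()
p=camera("wrist"); W=cloud(p); H,S,V=cv2.split(cv2.cvtColor(p["color"],cv2.COLOR_RGB2HSV)); x,y,z=np.moveaxis(W,-1,0)
near=np.hypot(x-.605,y+.298)<.11
yel=near&(H>22)&(H<38)&(S>120)&(V>90)
print(fitrect(W[near&(V<75)&(z<.02)&(z>.002)]),pca(W[yel&(z>.045)]),fitrect(W[yel&(z>.045)]))
save(p,"wrist1.png")
E
```

```text
t 2.7 pos [ 605.9 -296.2  231.4] jaw 85.3 down [-0. -0. -1.] j [ 0.83  0.52 -0.67  1.28  0.32  1.44  1.68] F [0.1 0.2 0.3] T [-0.02 -0.02 -0.01] w 69.8
(array([ 604.3, -295.8]), array([147.5,  87.7]), 14.3, 5396) (array([ 602.4, -296.6]), np.float64(-5.0), np.float64(55.0)) (array([ 602.3, -296.9]), array([55. ,  9.1]), -4.5, 514)
```

View pics/wrist1.png

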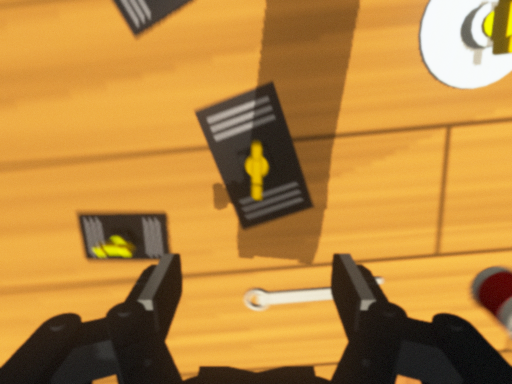

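The wrist view shows the full-size cover with its blade upright at about (256,170), square between the jaws. The round cover is off to the right at (475,40). The measured centre is (603,-296.5), so I go down and grip.

step_arm --pt "0.07 -0.002 0 -0.02 0" --pt "0.07 0 0 -0.03 0" --pt "0.07 0 0 -0.03 0" --pt "0.07 0 0 -0.03 0" --pt "0.07 0 0 -0.03 0" --pt "0.07 0 0 -0.025 0" --pt "0.07 0 0 -0.02 0" --pt "0.07 0 0 -0.013 0" --pt "0.07 0 0 0 0" --pt "0 0 0 0 0" --pt "0 0 0 0 0" --pt "0 0 0 0 0" --force 60

```text
clock: 3.75
position: [0.6042, -0.2971, 0.0352]
ee_rot: [0.031, 0.706, -0.031, 0.707]
ft_force: [0.5, -0.7, 1.5]
grip_width: 0.403
```

step_arm --pt "0 0 0 0 0" --pt "0 0 0 0 0" --pt "0 0 0 0.01 0" --pt "0 0 0 0.02 0" --pt "0 0 0 0.02 0" --pt "0 0 0 0.025 0" --pt "0 0 0 0.025 0" --pt "0 0 0 0.025 0" --pt "0 0 0 0.025 0" --pt "0 0 0 0.02 0" --pt "0 0 0 0.015 0" --pt "0 0 0 0 0"

```text
clock: 4.75
position: [0.6044, -0.2967, 0.2226]
ee_rot: [0.03, 0.705, -0.031, 0.708]
ft_force: [0.8, -0.8, -2.6]
grip_width: 0.102
```

Run:
```python
from h import *
st()
for n in ["top","scene"]:
    p=camera(n); W=cloud(p); H,S,V=cv2.split(cv2.cvtColor(p["color"],cv2.COLOR_RGB2HSV)); x,y,z=np.moveaxis(W,-1,0)
    near=np.hypot(x-.605,y+.298)<.11
    m=near&(V<80)&(z<.185)&(z>.12)
    print(n,fitrect(W[m]) if m.sum()>5 else None, np.round(np.percentile(W[m][:,2],[5,50,95]),3) if m.any() else 0)
    save(p,n+"2.png",crop=[(80,240,260,440),(100,280,60,260)][n=="scene"],s=3)
```

```text
t 4.75 pos [ 604.4 -296.7  222.6] jaw 85.0 down [ 0.005 -0.002 -1.   ] j [ 0.84  0.52 -0.67  1.31  0.32  1.41  1.68] F [ 0.8 -0.8 -2.6] T [-0.05 -0.08  0.01] w 8.7
top None 0
scene None [0.184 0.184 0.185]
```

View pics/scene2.png

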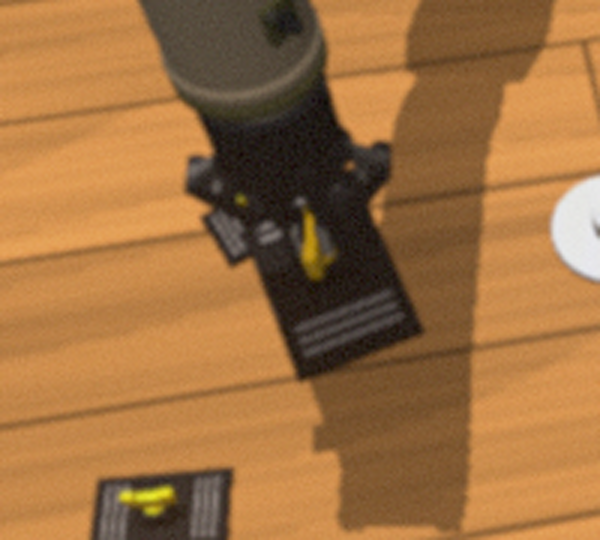

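The cover is lifted and hangs level by its nut, with its centre near (320,290) in the crop. The weight reads 2.6 N. Now I carry it to the recess.

step_arm --pt "0 -0.002 0.011 0 -0.015" --pt "0 -0.003 0.022 0 -0.03" --pt "0 -0.0033 0.023 0 -0.03" --pt "0 -0.0033 0.023 0 -0.03" --pt "0 -0.0033 0.023 0 -0.03" --pt "0 -0.0033 0.023 0 -0.03" --pt "0 -0.0033 0.023 0 -0.03" --pt "0 -0.0033 0.023 0 -0.03" --pt "0 -0.0033 0.023 0 -0.03" --pt "0 -0.0033 0.023 0 -0.03" --pt "0 -0.0033 0.023 0 -0.03" --pt "0 -0.0033 0.023 0 -0.03"

```text
clock: 5.85
position: [0.5639, -0.0327, 0.2166]
ee_rot: [0.152, 0.691, -0.152, 0.69]
ft_force: [0.2, -0.2, -2.0]
grip_width: 0.102
```

step_arm --pt "0 -0.0033 0.023 0 -0.03" --pt "0 -0.0033 0.023 0 -0.03" --pt "0 -0.0033 0.023 0 -0.03" --pt "0 -0.0033 0.023 0 -0.03" --pt "0 -0.0033 0.023 0 -0.03" --pt "0 -0.0033 0.023 0 -0.03" --pt "0 -0.0033 0.023 0 -0.03" --pt "0 -0.0033 0.023 0 -0.03" --pt "0 -0.0033 0.023 0 -0.03" --pt "0 -0.0033 0.023 0 -0.03" --pt "0 -0.005 0.02 0 -0.03" --pt "0 -0.002 0.019 0 -0.03"

```text
clock: 6.85
position: [0.5237, 0.2363, 0.2167]
ee_rot: [0.272, 0.653, -0.274, 0.652]
ft_force: [1.2, -0.1, -2.9]
grip_width: 0.102
```

Run:
```python
from h import *
st()
ims=[]
for n in ["top","scene","wrist"]:
    p=camera(n); W=cloud(p); H,S,V=cv2.split(cv2.cvtColor(p["color"],cv2.COLOR_RGB2HSV)); x,y,z=np.moveaxis(W,-1,0)
    near=np.hypot(x-.526,y-.235)<.13
    m=near&(z<.205)&(z>.18)
    print(n,m.sum(),fitrect(W[m]) if m.sum()>5 else None, np.round(np.percentile(W[m][:,2],[5,50,95]),3) if m.any() else 0)
    b=near&(H>95)&(H<125)&(S>110)&(z>.085)&(z<.13)
    if b.sum()>20: print(" blue",fitrect(W[b]))
    c={"top":(110,260,50,250),"scene":(50,200,290,490),"wrist":(0,384,0,512)}[n]
    ims.append(cv2.resize(p["color"][c[0]:c[1],c[2]:c[3],::-1],(400,300)))
cv2.imwrite("pics/over.png",np.vstack([np.hstack(ims[:2]),np.hstack([ims[2],ims[2]*0])]))
```

```text
t 6.85 pos [523.7 236.3 216.7] jaw 44.6 down [-0.003 -0.001 -1.   ] j [ 0.17  0.34 -0.82  1.58  0.25  1.33  0.09] F [ 1.2 -0.1 -2.9] T [-0.01 -0.01 -0.02] w 8.7
top 2542 (array([523.2, 235.5]), array([149.7,  92.2]), -25.9, 2542) [0.188 0.191 0.194]
 blue (array([523.7, 232.1]), array([176.6, 114.9]), -25.6, 1033)
scene 1570 (array([524.5, 240. ]), array([154.1,  90.6]), -25.7, 1570) [0.186 0.189 0.192]
 blue (array([528.3, 234.4]), array([181.8, 116.6]), -25.9, 911)
wrist 27183 (array([522. , 238.3]), array([150.3,  90.7]), -25.6, 27183) [0.189 0.19  0.191]
 blue (array([510.1, 283.5]), array([197.5,  95.4]), 11.2, 2882)
```

View pics/over.png

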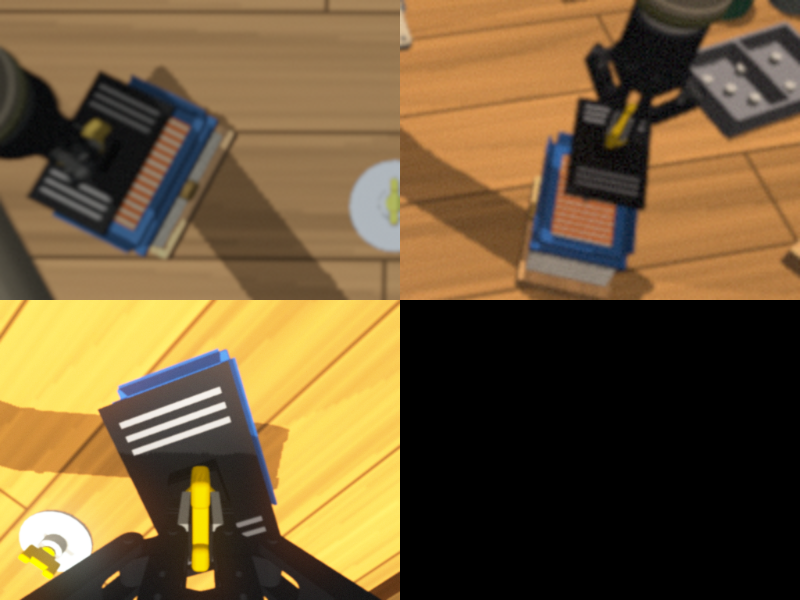

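The cover is over the recess, and both yaws read -25.8°. It needs about +3 mm in x and -2 mm in y. I correct that and lower it.

step_arm --pt "0 0.0025 -0.002 0 0" --pt "0 0 0 -0.015 0" --pt "0 0 0 -0.015 0" --pt "0 0 0 -0.013 0" --pt "0 0 0 -0.01 0" --pt "0 0 0 -0.008 0" --pt "0 0 0 -0.006 0" --pt "0 0 0 -0.005 0" --pt "0 0 0 -0.005 0" --pt "0 0 0 0 0"

```text
clock: 7.83
position: [0.5275, 0.2331, 0.1406]
ee_rot: [0.273, 0.653, -0.273, 0.652]
ft_force: [0.0, 0.2, -4.1]
grip_width: 0.104
```

```bash
python3 -c "
from h import *
st()"
```

```text
t 7.83 pos [527.5 233.1 140.6] jaw 44.6 down [-0.001 -0.    -1.   ] j [ 0.15  0.41 -0.8   1.67  0.31  1.2   0.06] F [ 0.   0.2 -4.1] T [-0.03 -0.01 -0.04] w 8.9
```

step_arm --pt "0 -0.001 0.001 -0.002 0" --pt "0 0 0 -0.002 0" --pt "0 0 0 -0.002 0" --pt "0 0 0 -0.001 0" --pt "0 0 0 0 0" --pt "0 0 0 0 0"

```text
clock: 8.33
position: [0.5267, 0.2345, 0.1346]
ee_rot: [0.273, 0.652, -0.273, 0.652]
ft_force: [-0.3, -0.2, 1.4]
grip_width: 0.1
```

Run:
```python
from h import *
st()
for n in ["top","scene","wrist"]:
    p=camera(n); W=cloud(p); H,S,V=cv2.split(cv2.cvtColor(p["color"],cv2.COLOR_RGB2HSV)); x,y,z=np.moveaxis(W,-1,0)
    m=(np.hypot(x-.526,y-.235)<.10)&(V<90)&(S<110)&(z<.12)&(z>.095)
    if m.sum()>20:
        q=W[m]; A=np.c_[q[:,:2]-[.526,.235],np.ones(len(q))]; print(n,fitrect(q),"plane",np.round(np.linalg.lstsq(A,q[:,2],rcond=None)[0],4))
```

```text
t 8.33 pos [526.7 234.5 134.6] jaw 44.6 down [ 0.  0. -1.] j [ 0.15  0.41 -0.79  1.68  0.31  1.18  0.05] F [-0.3 -0.2  1.4] T [-0.08  0.33  0.03] w 8.5
top (array([528. , 237.9]), array([181.5, 118.7]), -21.3, 1726) plane [0.0062 0.0041 0.1091]
scene (array([524.2, 237.2]), array([163.9, 120.7]), -26.5, 1106) plane [ 0.0016 -0.0053  0.1071]
wrist (array([527. , 234.6]), array([150.1, 114.5]), -26.1, 20777) plane [ 0.0002 -0.0013  0.1073]
```

The cover is seated: its top plane is at 0.107, so the underside is about 0.099 and level, with 1.4 N of support. I turn the nut clockwise.

step_arm --pt "0 0 0 0 0" --pt "0 0 0 0 0" --pt "0 0 0 0 -0.1" --pt "0 0 0 0 -0.12" --pt "0 0 0 0 -0.12" --pt "0 0 0 0 -0.12" --pt "0 0 0 0 -0.12" --pt "0 0 0 0 -0.12" --pt "0 0 0 0 -0.12" --pt "0 0 0 0 -0.12" --pt "0 0 0 0 -0.12" --pt "0 0 0 0 -0.1"

```text
clock: 9.48
position: [0.5271, 0.2345, 0.1347]
ee_rot: [0.587, 0.394, -0.587, 0.394]
ft_force: [-0.6, 0.3, 2.5]
grip_width: 0.098
```

step_arm --pt "0 0 0 0 -0.04" --pt "0 0 0 0 -0.04" --pt "0 0 0 0 0"

```text
clock: 9.73
position: [0.5271, 0.2345, 0.1347]
ee_rot: [0.602, 0.372, -0.601, 0.372]
ft_force: [0.7, 0.2, 2.5]
grip_width: 0.101
```

```bash
cat >> h.py <<'E'
def chk(names=("wrist",)):
    for n in names:
        p=camera(n); W=cloud(p); H,S,V=cv2.split(cv2.cvtColor(p["color"],cv2.COLOR_RGB2HSV)); x,y,z=np.moveaxis(W,-1,0)
        nr=np.hypot(x-.526,y-.235)<.10
        m=nr&(V<90)&(S<110)&(z<.12)&(z>.095); yl=nr&(H>20)&(H<38)&(S>120)&(V>80)&(z>.14)
        m=cv2.morphologyEx(m.astype(np.uint8),cv2.MORPH_OPEN,np.ones((5,5)))>0
        if m.sum()>20:
            q=W[m]; A=np.c_[q[:,:2]-[.526,.235],np.ones(len(q))]; print(n,fitrect(q),"plane",np.round(np.linalg.lstsq(A,q[:,2],rcond=None)[0],4))
        if yl.sum()>20: print("  blade",pca(W[yl]),fitrect(W[yl]))
    return p
E
python3 -c "
from h import *
st(); p=chk(('top','scene','wrist'))"
```

```text
t 9.73 pos [527.1 234.5 134.7] jaw -26.5 down [ 0.001  0.    -1.   ] j [-0.01  0.36 -0.59  1.69  0.21  1.16 -1.12] F [0.7 0.2 2.5] T [-0.03 -0.   -0.01] w 8.6
top (array([530.3, 230.1]), array([136.3,  86.6]), -25.9, 1306) plane [0.0018 0.0035 0.1091]
  blade (array([523. , 227.5]), np.float64(64.5), np.float64(42.9)) (array([522.9, 227.7]), array([42.9, 11.1]), 63.3, 99)
scene (array([571.6, 211. ]), array([82.4, 46.5]), 63.5, 428) plane [ 0.016  -0.0085  0.1061]
  blade (array([527. , 222.5]), np.float64(59.4), np.float64(55.1)) (array([535.1, 230.1]), array([54.7, 19.1]), 54.9, 74)
wrist (array([527.8, 233.4]), array([153.2,  90.4]), -26.5, 24597) plane [-0.0017 -0.002   0.1072]
  blade (array([528.2, 238.7]), np.float64(63.6), np.float64(56.2)) (array([525.9, 234.8]), array([56.2, 11.8]), 61.8, 3076)
```

step_arm --pt "0 0 0 0 -0.03" --pt "0 0 0 0 -0.03" --pt "0 0 0 0 -0.02" --pt "0 0 0 0 0"

```text
clock: 10.22
position: [0.5271, 0.2345, 0.1347]
ee_rot: [0.616, 0.348, -0.615, 0.348]
ft_force: [1.1, 1.0, 3.9]
grip_width: 0.101
```

```bash
python3 -c "
from h import *
st(); p=chk()"
```

```text
t 10.22 pos [527.1 234.5 134.7] jaw -31.0 down [ 0.001  0.    -1.   ] j [-0.02  0.36 -0.57  1.69  0.21  1.16 -1.19] F [1.1 1.  3.9] T [ 0.09 -0.27  0.25] w 8.7
wrist (array([527.3, 233.7]), array([152.4,  90.6]), -30.6, 24659) plane [-0.0021 -0.0028  0.1072]
  blade (array([528.5, 238.6]), np.float64(59.2), np.float64(56.1)) (array([526.6, 234.7]), array([56.2, 11.9]), 61.5, 3061)
```

The nut is at its stop: the torque rose to 0.25 N m, and the blade is 90° to the cover. I release it and lift clear.

step_arm --pt "0.05 0 0 0 0" --pt "0.05 0 0 0 0" --pt "0.05 0 0 0 0" --pt "0.05 0 0 0 0" --pt "0.05 0 0 0.01 0" --pt "0.05 0 0 0.02 0" --pt "0.05 0 0 0.03 0" --pt "0.05 0 0 0.03 0" --pt "0.05 0 0 0.03 0" --pt "0.05 0 0 0.03 0" --pt "0.05 0 0 0 0" --pt "0.05 0 0 0 0"

```text
clock: 11.27
position: [0.5272, 0.2348, 0.2867]
ee_rot: [0.617, 0.348, -0.614, 0.348]
ft_force: [0.6, 0.1, -0.8]
grip_width: 0.584
```

Run:
```python
from h import *
st(); p=chk(("scene","top","wrist")); save(p,"end.png")
p=camera("scene"); W=cloud(p)
for r in regions_of(p,"round_cover")[:2]: print(round(r["p"],2),*rect(W,r["region"]))
```

```text
t 11.27 pos [527.2 234.8 286.7] jaw -31.0 down [ 0.003  0.001 -1.   ] j [-0.01  0.25 -0.59  1.48  0.14  1.45 -1.14] F [ 0.6  0.1 -0.8] T [-0.   -0.09  0.01] w 49.8
scene (array([567.2, 211.3]), array([83.3, 44. ]), 61.4, 393) plane [ 0.0179 -0.0092  0.106 ]
  blade (array([531.3, 232.9]), np.float64(60.0), np.float64(54.7)) (array([528.9, 234. ]), array([54.7, 13.7]), 61.5, 171)
top (array([526.3, 233.6]), array([145.2,  89.9]), -30.5, 1526) plane [ 0.0007 -0.0006  0.109 ]
  blade (array([526.5, 233. ]), np.float64(59.9), np.float64(54.8)) (array([526.4, 233.3]), array([54.8,  9.9]), 59.8, 126)
wrist (array([526.7, 231.5]), array([152.3,  94.2]), -30.3, 8432) plane [-0.0024 -0.0012  0.1072]
  blade (array([527.4, 236.6]), np.float64(59.7), np.float64(55.0)) (array([526.1, 234.9]), array([55. ,  9.5]), 59.1, 754)
0.91 [491.2 -63.8] [117.8 114.7] 59.5 [ 0.7  6.9 58.9]
0.37 [490.3 272. ] [155.8 283.5] 64.1 [ -1.5  89.4 113.4]
```

View pics/end.png

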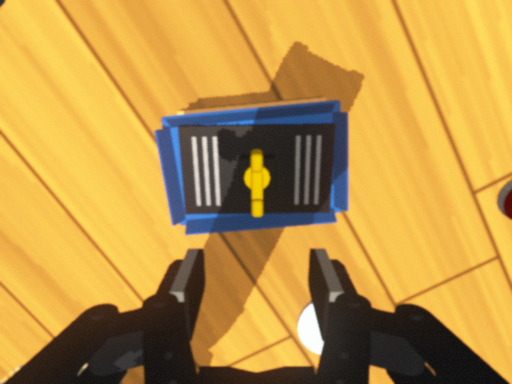

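The cover lies in the recess at about (257,170) with the blade straight across it. The gripper is clear, so I hand in.

```bash
python3 -c "
from workcell import ticket
print(ticket.hand_in())"
```

```text
the job is handed in; nothing more can be done
None
```

The black cover (the 150x90 mm one) is seated flat in the blue air cleaner over the stud, and its wing nut is turned clockwise to the stop. I handed the job in at about 11.5 s; no verdict is reported.

**Last checks before hand-in:**
- **Position:** the cover's centre is within about 4 mm of the stud.
- **Height:** the underside is about 99–101 mm above the bench and level. The scene camera's plane fit showed a tilt of about 1°, on a partly hidden patch.
- **Angle to the recess:** the cover sits about 4.5° off, because it turned within its play as the nut tightened. The limit is 10°.
- **Wing nut:** the blade is 90° to the cover. Torque rose to 0.25 N m at the stop.
- **Round cover:** it moved less than 2 mm by camera, which is within measuring error.
- **Gripper:** it is open and about 150 mm above where it released the nut, touching nothing.

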